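Thread the return spring onto the punch's guide post

TASK

Fit the loose coil spring over the upright guide post of the small bench punch, tang end down as it stands. The tang catches on the post's two notched collars: press only lightly there and twist the spring a little until the tang drops through each notch, then bring it fully home on the seat and let go of it. Never force it, and leave the other things on the bench where they are.

Things in the scene. Friction and masses are not known exactly. Their poses are not given: they have to be found in the camera images.
- spring_top_coils (a point): Loose steel compression spring, upright on the table: 36 mm outside, 29 mm bore, 75.5 mm free length, about 0.1 kg. Point on its axis, 62 mm above its lower end, amid the upper 34 mm of coils, which are stiff: grip there, across y. z up the axis. On its -x side, at the very top, the upper wire end sticks out level to 26 mm from the axis.
- spring_foot (a point): Centre of the underside of the spring's lowest coil, on the axis; axes as for the spring. On the -x side of this coil, straight below the wire end that sticks out at the top, the lower wire end is bent inward as a flat tang, 3 mm square, 0.2 to 3.2 mm above the underside, its tip 9.3 mm from the axis.
- spring: The whole spring; origin on its axis at the lower end at free length. The turns below the stiff upper coils give axially: about 0.5 N per mm after the first 0.7 N; they shut solid after 21 mm (about 11 N). They do not give in twist.
- post_seat (a point): Where the spring must end: top centre of the seat, a dark disc 48 mm across, 18 mm above the table, round the foot of the punch's upright guide post (core 14 mm thick). z up the post's axis. A bright witness line on the grey plate marks the -x side of the post.
- post_top (a point): Top centre of the upper collar, 70 mm above the seat; axes as for the seat. This fixed collar is 26 mm across, 58 to 70 mm above the seat, with a 5 mm wide notch cut right through, in to the core. Seen from above the notch lies anywhere within 0.65 rad either side of the witness line; where must be felt. The tang passes within 0.08 rad. The core's tip stands 2 mm higher.
- lower_collar (a point): Top centre of the lower collar, 32 mm above the seat; axes as for the seat. Same shape as the upper collar, 22 to 32 mm above the seat; its notch too lies within 0.65 rad either side of the witness line, independently of the upper notch, and has to be felt. Between and below the collars the tang is free to go round.
- punch_foot: Foot of a small bench punch with its post and collars, fixed: grey plate 150 x 90 x 14 mm, with a steel die block, top 26 mm above the table, 57 to 99 mm from the post's axis towards +x. Origin on the table under the post's axis; axes as for the seat.
- bench_block: Bystander: square steel bench block 64 x 64 x 16 mm; origin under its centre.
- ring_clamp: Bystander: wooden ring clamp 138 x 40 x 19 mm, lying loose; origin under its centre.

How it is judged:
By the outcome, as a careful person would: the job done as asked, in the order asked, and still so for the second after the job is handed in, with the robot touching nothing.
It also fails if it takes over 48 s, if anything falls off the work surface, if the arm or the gripper's body presses on something with over 40 N, if the wrist force passes 120 N, or if a joint passes its speed limit or range.

ROBOT

A 6-joint arm with a two-finger parallel gripper is mounted at the origin on a cart in front of the work surface, level with it; the furniture and walls round the work are solid. World frame = base frame: x ahead of the robot, y to its left, z up, the work surface at z = 0. Lengths are in m, angles in rad, forces in N, time in s.
With the tool pointing down it reaches from about 0.35 to 0.925 m from the base axis. Payload 6.4 kg.
Tool frame: the origin (TCP) lies midway between the tips of the shut fingers; the grasp point (between the pads) lies 19 mm behind it; z points along the fingers, y is the direction in which the jaws open and shut (so a half turn about z gives the same grasp; the last joint's range is limited). The gripper opens to 94 mm and grips with 3 to 60 N. Pads are 16 mm wide; open, the fingers measure 119 mm over their backs; the gripper's body (75 mm by 177 mm) begins 78 mm behind the grasp point.
Start: joints at [1.026, 0.245, 1.558, -0, 1.339, -0.174], TCP at [0.236, 0.606, 0.205] pointing down, gripper open.
Joint ranges: [-3.13, 3.13], [-1.02, 2.26], [0.13, 2.54], [-0.95, 4.09], [0.21, 2.88], [-2.74, 2.74]. Speed limits (rad/s): [2.57, 2.57, 3.14, 3.14, 3.14, 3.14].

INTERFACE

Orientations are given as a rotation vector (axis times angle).
In Python, from plant import manip gives the robot as it stands.
- The arm moves only by the shell command python3 -m jog 'ROWS' [FORCE]. ROWS is JSON, a list of rows, each a list of 7 numbers: the turn, a rotation vector about the tool's x, y, z in rad, then the shift along the tool's x, y, z in cm, then the opening, from 0 (shut) to 1 (fully open). In form: [[rx, ry, rz, tx, ty, tz, fingers], ...]. A call has 1 to 12 rows; each row is the pose to reach, as a shift and turn from the pose commanded when the call began, along the tool's axes at that moment; what a row does not reach only later rows make up. A row lasts 1/12 s, in which the tool goes at most 41.7 mm and 7.16 degrees, less where a joint would pass 70% of its speed; a pose out of reach is approached as far as the arm can. A call with a gripper value outside its range is refused whole. The fingers move at their own pace and stop on an object; FORCE is the grip in N (left out, the last holds). Time passes only in rows, so rows that repeat a pose let the fingers close. It gives the time, the measured TCP pose, the force and the opening at its end, in the units of the state.
- manip.observe(): the state, without advancing time (a new reading comes with each control period).
- manip.read_camera(name): name is "scene" or "top"; returns a dict with "frame" (384x512x3 uint8, red, green, blue), "depth" (384x512 float32, m along the optical axis (not along the pixel's ray), 0 where there is no reading), "fx", "fy", "cx", "cy" (pixels), "rvec" (rotation vector, rad) and "tvec" (3), from world to camera coordinates, as OpenCV has them. Camera axes: x right, y down, z forward; pixel columns grow to the right and rows downward; lengths in m; the calibration is good to about 2 mm. A picture is of the moment at which its call begins.
- manip.finish_job(): hands the job in, once; it reports no verdict.
The state is a dict: "time": time; "joints": joint angles; "dq": joint speeds; "tau": joint torques, N m; "tcp_pos": TCP position; "tcp_rot": TCP orientation; "contact_force": force on the tool from outside, world axes, zero at the start; "moment": the same for the moment, N m; "grip_width": opening from 0.0 (shut) to 1.0 (fully open).
Only numpy, scipy, OpenCV 4.12 (cv2) and the standard library are available. Lean on these libraries where they do the work, as an engineer would, in place of code of your own. Each camera call takes 0.05 s, during which the arm holds its last target.

## Working session

There is one attempt and no reset: what is moved stays moved. The work goes in short steps, Python scripts to look and compute and a shell command to move; the robot and the scene stay as the last step left them, time stands still between calls to the robot, and variables do not carry over. Pictures are saved under pics/ and viewed, and the job is handed in when it is done.

```bash
ls; mkdir -p pics; cat > h.py <<'E'
import numpy as np,cv2,pickle
from plant import manip
def cam(n,f=None):
    c=manip.read_camera(n); 
    if f: cv2.imwrite('pics/'+f+'.png',c['frame'][:,:,::-1]); pickle.dump(c,open('pics/'+f+'.pkl','wb'))
    return c
def pts(c):
    v,u=np.mgrid[0:384,0:512]; d=c['depth']
    P=np.stack([(u-c['cx'])/c['fx']*d,(v-c['cy'])/c['fy']*d,d],-1)
    R=cv2.Rodrigues(np.array(c['rvec'],float))[0]
    return (P-np.array(c['tvec']).ravel())@R
def ray(c,u,v,z):
    R=cv2.Rodrigues(np.array(c['rvec'],float))[0]; t=np.array(c['tvec']).ravel()
    o=-R.T@t; d=R.T@np.array([(u-c['cx'])/c['fx'],(v-c['cy'])/c['fy'],1])
    return o+d*(z-o[2])/d[2]
def st():
    s=manip.observe()
    print({k:np.round(s[k],4) for k in ['time','joints','tcp_pos','tcp_rot','contact_force','moment','grip_width']}); return s
E
python3 - <<'E'
from h import *
s=st(); print(cv2.Rodrigues(np.array(s['tcp_rot'],float))[0].round(3))
for n in ['scene','top']:
    c=cam(n,n+'0'); R=cv2.Rodrigues(np.array(c['rvec'],float))[0]; print(n,c['fx'],-R.T@np.array(c['tvec']).ravel(),R.round(2))
E
```

```text
pics
{'time': np.float64(0.0), 'joints': array([ 1.0259,  0.2458,  1.559 , -0.    ,  1.3387, -0.1741]), 'tcp_pos': array([0.2353, 0.6053, 0.2044]), 'tcp_rot': array([-5.7910e-01, -3.0871e+00,  2.7000e-03]), 'contact_force': array([-0.0847, -0.5535, -0.183 ]), 'moment': array([0.0321, 0.0224, 0.0262]), 'grip_width': np.float64(0.9965)}
[[-0.932  0.362 -0.001]
 [ 0.362  0.932 -0.002]
 [ 0.    -0.002 -1.   ]]
scene 363.1579448557685 [ 0.02211774 -0.09448259  0.62357441] [[ 0.64 -0.76  0.01]
 [-0.48 -0.41 -0.78]
 [ 0.6   0.49 -0.63]]
top 370.3703544752865 [0.39951049 0.32745963 0.93988015] [[-0.02 -1.    0.01]
 [-0.99  0.02 -0.15]
 [ 0.15 -0.02 -0.99]]
```

View pics/scene0.png

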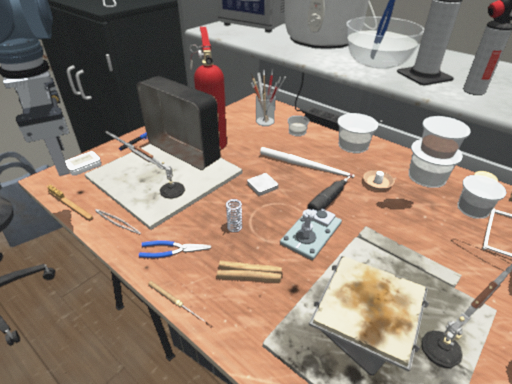

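View pics/top0.png

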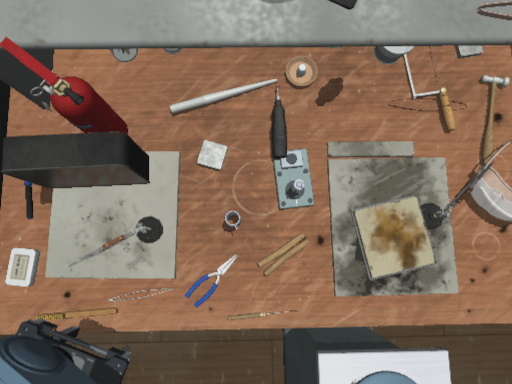

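The scene view shows the spring at about (234,215) and the punch at about (310,228). In the top view they are at about (232,218) and (296,187). I'll zoom in on both.

```bash
python3 - <<'E'
from h import *
a=pickle.load(open('pics/top0.pkl','rb'));b=pickle.load(open('pics/scene0.pkl','rb'))
A=cv2.resize(a['frame'][140:240,210:330,::-1],None,fx=5,fy=5,interpolation=cv2.INTER_CUBIC)
B=cv2.resize(b['frame'][180:270,210:350,::-1],None,fx=5,fy=5,interpolation=cv2.INTER_CUBIC)
cv2.imwrite('pics/zt.png',A);cv2.imwrite('pics/zs.png',B)
for n,c in(('top',a),('scene',b)):
    P=pts(c)
    for nm,(x0,x1,y0,y1) in dict(spring=(.25,.5,.33,.5),punch=(.3,.6,.15,.32)).items():pass
P=pts(a)
sp=P[205:235,218:246].reshape(-1,3); m=sp[:,2]>.04; print('spring',m.sum(),sp[m].mean(0),sp[m].min(0),sp[m].max(0))
pp=P[165:205,280:312].reshape(-1,3); 
for lo,hi in((.07,.1),(.04,.07),(.015,.03),(.010,.016)):
    m=(pp[:,2]>lo)&(pp[:,2]<hi); print(lo,m.sum(),pp[m].mean(0) if m.any() else 0,pp[m].min(0),pp[m].max(0))
P=pts(b)
sp=P[195:240,222:246].reshape(-1,3); m=sp[:,2]>.02; print('spring',m.sum(),sp[m].mean(0),sp[m].min(0),sp[m].max(0))
E
```

```text
spring 100 [0.47239346 0.35874216 0.10446374] [0.39951049 0.32745963 0.04089768] [0.49355637 0.37677464 0.93988015]
0.07 100 [0.55072407 0.20459613 0.08643611] [0.5387333  0.19211214 0.07282084] [0.56286003 0.21611977 0.09126163]
0.04 28 [0.54600836 0.20700269 0.04737752] [0.5386324  0.1918695  0.04132642] [0.55796411 0.216503   0.05092751]
0.015 331 [0.55954618 0.20672177 0.01780816] [0.51203703 0.16228308 0.01500731] [0.61225634 0.24050907 0.02952862]
0.01 844 [0.56141308 0.20059606 0.01316923] [0.51177506 0.16011051 0.0100123 ] [0.61308674 0.24130584 0.01596665]
spring 294 [0.46766319 0.35096297 0.05913781] [ 0.02211774 -0.09448259  0.02003224] [0.49348224 0.37627912 0.62357441]
```

View pics/zt.png

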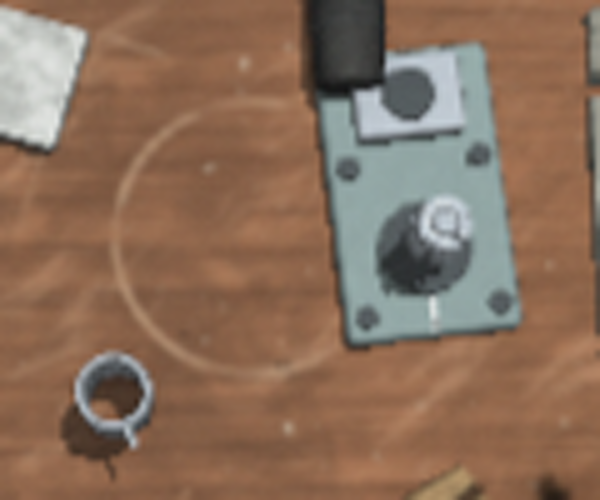

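View pics/zs.png

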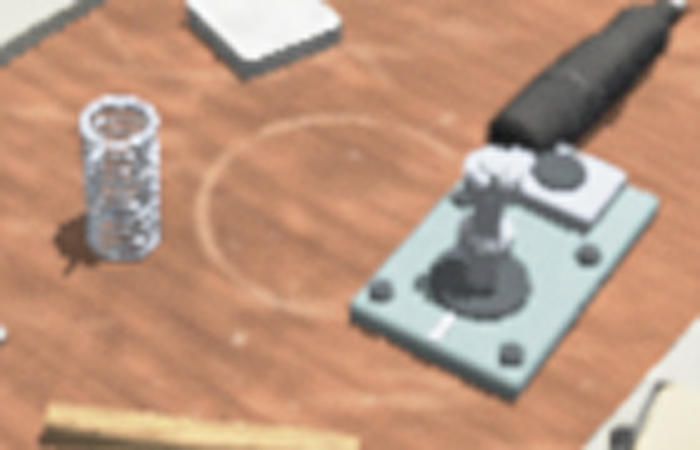

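```bash
python3 - <<'E'
from h import *
a=pickle.load(open('pics/top0.pkl','rb'));b=pickle.load(open('pics/scene0.pkl','rb'))
Z=lambda x,y,z,c=a,o=(210,140):ray(c,(x+.5)/5-.5+o[0],(y+.5)/5-.5+o[1],z)
P=pts(a)
def circ(q):
    A=np.c_[2*q,np.ones(len(q))];s=np.linalg.lstsq(A,(q**2).sum(1),rcond=None)[0];return s[:2],np.sqrt(s[2]+s[:2]@s[:2])
sp=P[205:235,218:246].reshape(-1,3);m=(sp[:,2]>.065)&(sp[:,2]<.1);q=sp[m];print(len(q),circ(q[:,:2]),np.median(q[:,2]))
print(((q-q.mean(0))*1000).round()[np.argsort(q[:,0])][:6],q.mean(0))
print('spring ray',Z(114,393,.0755),'tip',Z(134,446,.074))
pp=P[165:205,280:312].reshape(-1,3);m=(pp[:,2]>.084)&(pp[:,2]<.1);q=pp[m];print('post',len(q),np.median(q[:,2]),q.mean(0),(q.min(0)+q.max(0))/2,q.max(0)-q.min(0))
print('post ray',Z(445,221,.088))
print('wit',Z(433,297,.014),Z(434,333,.014))
for p in((347,346),(521,325),(483,44),(318,95)):print('corner',Z(*p,.014))
print('seat disc',Z(425,247,.018))
# plate mask
f=a['frame'].astype(int);hsv=cv2.cvtColor(a['frame'],cv2.COLOR_RGB2HSV)
print(hsv[195,285],hsv[200,304],f[195,285])
S=lambda x,y,z:Z(x,y,z,b,(210,180))
print('scene: spring',S(120,117,.0755),'disc',S(478,282,.018),'post',S(499,163,.088),'wit',S(432,336,.014),S(452,316,.014))
for p in((352,312),(515,392),(658,200)):print('sc corner',S(*p,.014))
P=pts(a); print('handle z',P[140:158,274:286,2].round(3)[::5,::4])
E
```

```text
73 (array([0.47475947, 0.35994449]), np.float64(0.016686169056986503)) 0.07398122748860526
[[-24.  -8.   2.]
 [-22.  -6.   1.]
 [-21.  -8.  -3.]
 [-19.  -6.   1.]
 [-17.  -6.   1.]
 [-16.   1.  -6.]] [0.47494683 0.35949582 0.07379042]
spring ray [0.47395178 0.35934416 0.0755    ] tip [0.44917392 0.35034811 0.074     ]
post 87 0.08742790414448293 [0.55146457 0.20410127 0.08736914] [0.55079666 0.20411595 0.08763326] [0.02412672 0.02400763 0.00725674]
post ray [0.55085026 0.20320852 0.088     ]
wit [0.52508808 0.19994028 0.014     ] [0.50676942 0.20009724 0.014     ]
corner [0.50092281 0.24419125 0.014     ]
corner [0.51009457 0.15596265 0.014     ]
corner [0.65645137 0.16931895 0.014     ]
corner [0.6307138  0.25530512 0.014     ]
seat disc [0.55010789 0.20361937 0.018     ]
[ 87  33 149] [ 87  32 167] [130 149 147]
scene: spring [0.47806216 0.36171358 0.0755    ] disc [0.5486382  0.20276627 0.018     ] post [0.55445884 0.20314453 0.088     ] wit [0.51032734 0.20112985 0.014     ] [0.52638113 0.20140543 0.014     ]
sc corner [0.49842653 0.23769893 0.014     ]
sc corner [0.50714661 0.15405967 0.014     ]
sc corner [0.65662424 0.16948916 0.014     ]
handle z [[0.034 0.04  0.042]
 [0.033 0.039 0.041]
 [0.032 0.041 0.038]
 [0.032 0.039 0.039]]
```

```bash
python3 - <<'E'
from h import *
a=pickle.load(open('pics/top0.pkl','rb'));b=pickle.load(open('pics/scene0.pkl','rb'))
for c in(a,b):
    P=pts(c).reshape(-1,3);P=P[(c['depth'].ravel()>0)]
    A=np.array([.235,.605]);B=np.array([.475,.36]);d=(B-A)/np.linalg.norm(B-A)
    r=P[:,:2]-A;t=r@d;n=np.abs(r@np.array([-d[1],d[0]]))
    m=(t>.12)&(t<.45)&(n<.12)&(P[:,2]<.5);q=P[m];i=np.argsort(-q[:,2])[:8:2];print(q[i].round(3))
E
```

```text
[[0.467 0.374 0.078]
 [0.479 0.344 0.078]
 [0.493 0.362 0.077]
 [0.486 0.346 0.076]]
[[0.447 0.558 0.089]
 [0.462 0.346 0.077]
 [0.487 0.35  0.077]
 [0.466 0.342 0.076]]
```

```bash
python3 -m jog '[[0,0,-0.71,-31.2,-14.2,0,0.75],[0,0,-0.71,-31.2,-14.2,0,0.75],[0,0,-0.71,-31.2,-14.2,0,0.75],[0,0,-0.71,-31.2,-14.2,0,0.75],[0,0,-0.71,-31.2,-14.2,0,0.75],[0,0,-0.71,-31.2,-14.2,0,0.75],[0,0,-0.71,-31.2,-14.2,0,0.75],[0,0,-0.71,-31.2,-14.2,0,0.75],[0,0,-0.71,-31.2,-14.2,0,0.75],[0,0,-0.71,-31.2,-14.2,5.4,0.75],[0,0,-0.71,-31.2,-14.2,5.4,0.75],[0,0,-0.71,-31.2,-14.2,5.4,0.75]]'; python3 - <<'E'
from h import *
s=st();R=cv2.Rodrigues(np.array(s['tcp_rot'],float))[0];print(R.round(4));print('yaw',np.arctan2(-R[0,1],R[1,1]))
d=np.array([.475,.3602,.043])-s['tcp_pos'];print('to go cm',(R.T@d*100).round(2))
E
```

```text
time: 1.1
tcp_pos: [0.4716, 0.3587, 0.1463]
tcp_rot: [0.528, -3.087, 0.004]
contact_force: [0.2, -0.3, -0.3]
grip_width: 0.748
{'time': np.float64(1.1), 'joints': array([ 4.5890e-01,  1.7850e-01,  1.7483e+00,  2.0000e-04,  1.2250e+00,
       -1.4506e+00]), 'tcp_pos': array([0.4716, 0.3587, 0.1463]), 'tcp_rot': array([ 0.5279, -3.087 ,  0.0043]), 'contact_force': array([ 0.1565, -0.2871, -0.268 ]), 'moment': array([ 0.0332,  0.0594, -0.029 ]), 'grip_width': np.float64(0.7484)}
[[-0.9431 -0.3323 -0.0092]
 [-0.3323  0.9432 -0.0044]
 [ 0.0101 -0.0011 -0.9999]]
yaw 0.33874554807005536
to go cm [-0.47  0.04 10.33]
```

```bash
python3 -m jog '[[0,0,0,-0.4,0,0,0.75],[0,0,0,-0.4,0,3,0.75],[0,0,0,-0.4,0,5,0.75],[0,0,0,-0.4,0,5,0.75],[0,0,0,-0.4,0,5,0.75]]'; python3 - <<'E'
from h import *
s=st();R=cv2.Rodrigues(np.array(s['tcp_rot'],float))[0];print(R.round(4));print('yaw',np.arctan2(-R[0,1],R[1,1]))
d=np.array([.475,.3602,.043])-s['tcp_pos'];print('to go cm',(R.T@d*100).round(2))
for n in('scene','top'):
    c=cam(n,n+'1')
    im=c['frame'][150:250,190:330,::-1]
    cv2.imwrite(f'pics/z{n}1.png',cv2.resize(im,None,fx=5,fy=5,interpolation=cv2.INTER_CUBIC))
E
```

```text
time: 1.52
tcp_pos: [0.4784, 0.3626, 0.1022]
tcp_rot: [0.532, -3.096, 0.0]
contact_force: [0.6, 0.0, -0.3]
grip_width: 0.75
{'time': np.float64(1.5167), 'joints': array([ 0.4598,  0.2433,  1.7605,  0.    ,  1.138 , -1.4516]), 'tcp_pos': array([0.4784, 0.3626, 0.1022]), 'tcp_rot': array([ 0.5323, -3.096 ,  0.    ]), 'contact_force': array([ 5.898e-01,  2.000e-04, -2.650e-01]), 'moment': array([ 0.0318,  0.0141, -0.0311]), 'grip_width': np.float64(0.7501)}
[[-9.426e-01 -3.340e-01 -1.000e-04]
 [-3.340e-01  9.426e-01 -0.000e+00]
 [ 1.000e-04 -0.000e+00 -1.000e+00]]
yaw 0.3405271360998399
to go cm [ 0.4  -0.11  5.92]
```

View pics/zscene1.png

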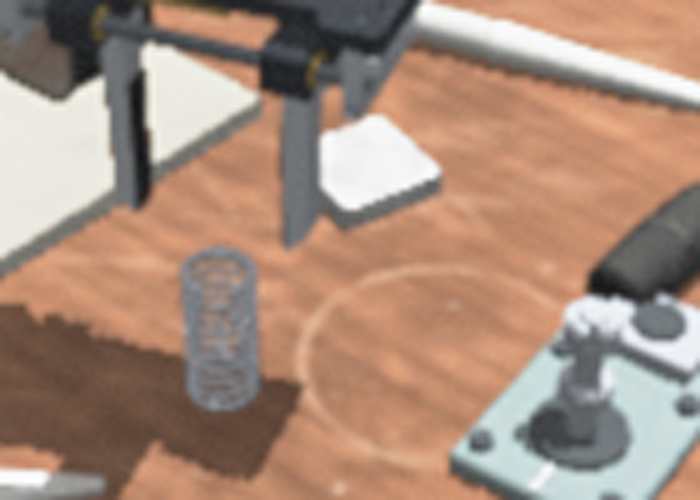

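View pics/ztop1.png

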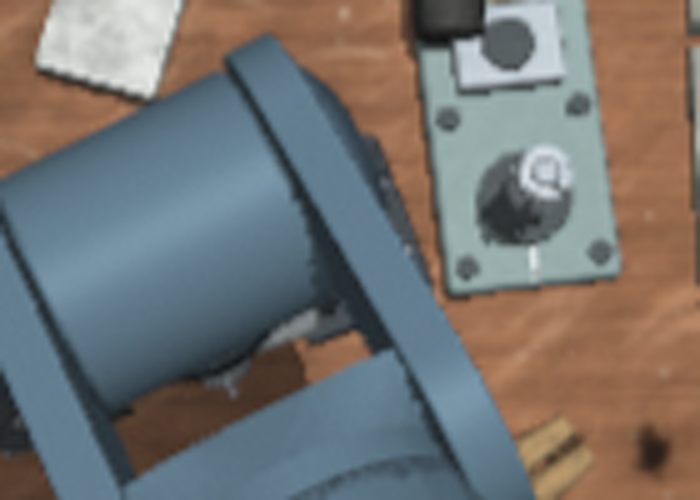

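The fingers are open above the spring on either side of it, and both fingertips are clear. I'll descend and grip.

```bash
python3 -m jog '[[0,0,0,0.4,-0.1,0,0.75],[0,0,0,0.4,-0.1,0,0.75],[0,0,0,0.4,-0.1,2.5,0.75],[0,0,0,0.4,-0.1,4.5,0.75],[0,0,0,0.4,-0.1,5.9,0.75],[0,0,0,0.4,-0.1,5.9,0.75],[0,0,0,0.4,-0.1,5.9,0.75],[0,0,0,0.4,-0.1,5.9,0.75]]'; python3 - <<'E'
from h import *
for n in('scene',):
    c=cam(n,n+'2')
    im=c['frame'][170:250,190:330,::-1]
    cv2.imwrite(f'pics/z{n}2.png',cv2.resize(im,None,fx=5,fy=5,interpolation=cv2.INTER_CUBIC))
E
```

```text
time: 2.28
tcp_pos: [0.4761, 0.3599, 0.0438]
tcp_rot: [-0.53, 3.095, 0.001]
contact_force: [-0.3, -0.0, 0.5]
grip_width: 0.751
```

View pics/zscene2.png

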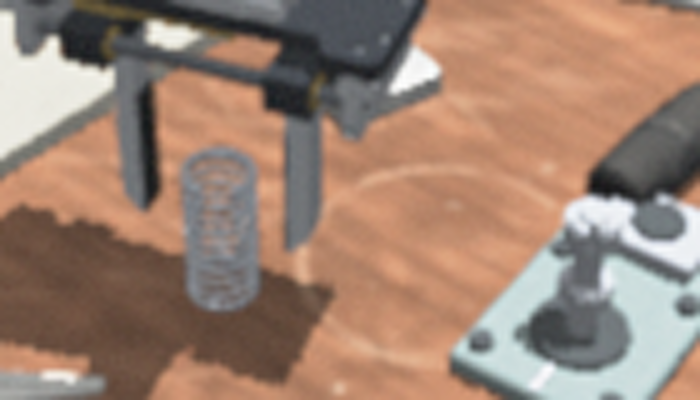

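The spring stands midway between the fingertips, at zoomed pixel (221,226). Closing now.

```bash
python3 -m jog '[[0,0,0,0,0,0,0.3],[0,0,0,0,0,0,0.3],[0,0,0,0,0,0,0.3],[0,0,0,0,0,0,0.3],[0,0,0,0,0,0,0.3],[0,0,0,0,0,0,0.3],[0,0,0,0,0,0,0.3],[0,0,0,0,0,0,0.3]]' 25; python3 -c "
from h import *
st()"
```

```text
time: 3.0
tcp_pos: [0.4752, 0.3595, 0.0425]
tcp_rot: [-0.53, 3.096, -0.0]
contact_force: [-0.4, 0.2, -0.9]
grip_width: 0.381
{'time': np.float64(3.0), 'joints': array([ 4.5760e-01,  3.1890e-01,  1.7927e+00, -1.0000e-04,  1.0299e+00,
       -1.4525e+00]), 'tcp_pos': array([0.4752, 0.3595, 0.0425]), 'tcp_rot': array([-0.5303,  3.0964, -0.    ]), 'contact_force': array([-0.3898,  0.2198, -0.9454]), 'moment': array([0.0061, 0.0091, 0.0129]), 'grip_width': np.float64(0.3808)}
```

```bash
python3 -m jog '[[0,0,0,0,0,-3,0.3],[0,0,0,0,0,-7,0.3],[0,0,0,0,0,-11,0.3],[0,0,0,0,0,-12.7,0.3],[0,0,-0.1,-1,-4,-12.7,0.3],[0,0,-0.2,-1,-8,-12.7,0.3],[0,0,-0.3,-1.5,-12,-12.7,0.3],[0,0,-0.44,-2,-16,-12.7,0.3],[0,0,-0.44,-2,-17.2,-12.7,0.3],[0,0,-0.44,-2,-17.2,-12.7,0.3],[0,0,-0.44,-2,-17.2,-12.7,0.3],[0,0,-0.44,-2,-17.2,-12.7,0.3]]'; python3 - <<'E'
from h import *
s=st();R=cv2.Rodrigues(np.array(s['tcp_rot'],float))[0];print('yaw',np.arctan2(-R[0,1],R[1,1]))
for n in('scene','top'):
    c=cam(n,n+'3')
    im=c['frame'][130:250,240:380,::-1] if n=='scene' else c['frame'][130:250,230:370,::-1]
    cv2.imwrite(f'pics/z{n}3.png',cv2.resize(im,None,fx=5,fy=5,interpolation=cv2.INTER_CUBIC))
E
```

```text
time: 4.0
tcp_pos: [0.5507, 0.2046, 0.1691]
tcp_rot: [1.193, -2.906, -0.001]
contact_force: [-0.2, 0.3, 0.2]
grip_width: 0.38
{'time': np.float64(4.0), 'joints': array([ 1.6270e-01,  1.3620e-01,  1.7517e+00,  4.0000e-04,  1.2545e+00,
       -2.1874e+00]), 'tcp_pos': array([0.5507, 0.2046, 0.1691]), 'tcp_rot': array([ 1.1930e+00, -2.9055e+00, -9.0000e-04]), 'contact_force': array([-0.1664,  0.295 ,  0.1732]), 'moment': array([ 0.0851,  0.0446, -0.058 ]), 'grip_width': np.float64(0.3801)}
yaw 0.779207633245783
```

View pics/zscene3.png

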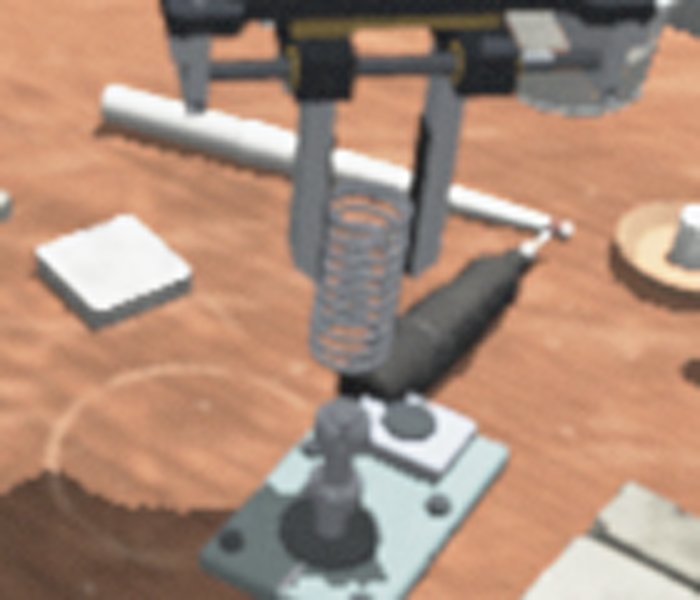

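View pics/ztop3.png

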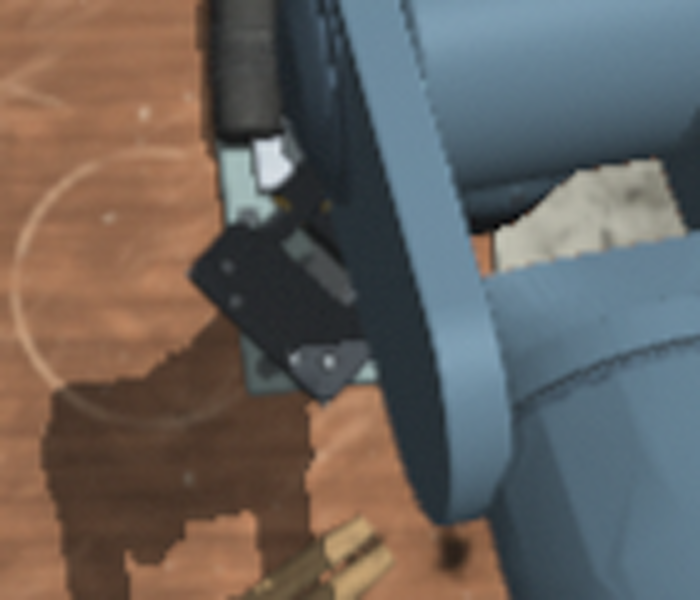

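```bash
python3 - <<'E'
from h import *
b=pickle.load(open('pics/scene3.pkl','rb'))
def pr(p):
    K=np.array([[b['fx'],0,b['cx']],[0,b['fy'],b['cy']],[0,0,1]]);return cv2.projectPoints(np.array([p],float),np.array(b['rvec'],float),np.array(b['tvec'],float),K,None)[0].ravel()
z=lambda p:((pr(p)-[240,130]+.5)*5-.5).round(1)
s=manip.observe()['tcp_pos']
print('bottom',z([s[0],s[1],.1265]),'top',z([s[0],s[1],.202]))
# expected ellipse extents bottom/top coil
for h in(.1285,.2005):
    t=np.linspace(0,6.28,60);q=np.array([z([s[0]+.018*np.cos(a),s[1]+.018*np.sin(a),h]) for a in t]);print(h,q.min(0),q.max(0))
print('posttop at .5507,.2036',z([.5507,.2036,.088]),'r13:')
t=np.linspace(0,6.28,60);q=np.array([z([.5507+.013*np.cos(a),.2036+.013*np.sin(a),.088]) for a in t]);print(q.min(0),q.max(0))
q=np.array([z([.5507+.024*np.cos(a),.2036+.024*np.sin(a),.018]) for a in t]);print('seat',q.min(0),q.max(0))
im=b['frame'][180:250,290:330,::-1]
cv2.imwrite('pics/zz3.png',cv2.resize(b['frame'][164:250,285:330,::-1],None,fx=7,fy=7,interpolation=cv2.INTER_CUBIC))
E
```

```text
bottom [348.8 348.5] top [367.  204.3]
0.1285 [307.1 318.5] [391.6 372.3]
0.2005 [321.9 181.9] [411.6 233.8]
posttop at .5507,.2036 [343.3 416.9] r13:
[313.8 397.4] [373.  436.8]
seat [277.4 492.6] [380.9 566.6]
```

View pics/zz3.png

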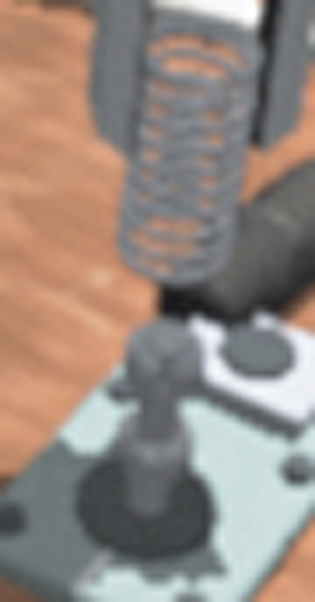

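Compared with the projections, the spring's bottom coil sits over the post to within about 1 mm. I'll descend to just above the collar, then feel for contact.

```bash
python3 -m jog '[[0,0,0,0,0,1.5,0.3],[0,0,0,0,0,3,0.3],[0,0,0,0,0,3.6,0.3],[0,0,0,0,0,3.6,0.3],[0,0,0,0,0,3.6,0.3],[0,0,0,0,0,3.6,0.3]]';python3 -m jog '[[0,0,0,0,0,0.2,0.3],[0,0,0,0,0,0.4,0.3],[0,0,0,0,0,0.4,0.3],[0,0,0,0,0,0.4,0.3]]';python3 -m jog '[[0,0,0,0,0,0.2,0.3],[0,0,0,0,0,0.3,0.3],[0,0,0,0,0,0.3,0.3],[0,0,0,0,0,0.3,0.3]]'; python3 -c "
from h import *
st()"
```

```text
time: 4.6
tcp_pos: [0.5517, 0.2044, 0.1344]
tcp_rot: [-1.194, 2.905, -0.0]
contact_force: [0.6, -0.3, -1.3]
grip_width: 0.385
time: 4.93
tcp_pos: [0.5517, 0.204, 0.1299]
tcp_rot: [-1.193, 2.905, -0.0]
contact_force: [-0.2, -0.3, -0.4]
grip_width: 0.382
time: 5.27
tcp_pos: [0.5508, 0.2041, 0.1261]
tcp_rot: [1.193, -2.905, -0.001]
contact_force: [-0.3, 0.9, -0.5]
grip_width: 0.384
{'time': np.float64(5.2667), 'joints': array([ 1.6170e-01,  1.8520e-01,  1.7806e+00,  4.0000e-04,  1.1769e+00,
       -2.1884e+00]), 'tcp_pos': array([0.5508, 0.2041, 0.1261]), 'tcp_rot': array([ 1.1927e+00, -2.9053e+00, -1.0000e-03]), 'contact_force': array([-0.3346,  0.8979, -0.4716]), 'moment': array([ 0.2614,  0.1299, -0.0259]), 'grip_width': np.float64(0.3835)}
```

```bash
python3 -m jog '[[0,0,0,0,0,0.2,0.3],[0,0,0,0,0,0.3,0.3],[0,0,0,0,0,0.3,0.3]]' ; python3 - <<'E'
from h import *
s=manip.observe();print(np.round(s['contact_force'],2),np.round(s['moment'],3),s['tcp_pos'])
c=cam('scene','s4');s=manip.observe();print(np.round(s['contact_force'],2),np.round(s['moment'],3))
cv2.imwrite('pics/zz4.png',cv2.resize(c['frame'][164:250,285:330,::-1],None,fx=7,fy=7,interpolation=cv2.INTER_CUBIC))
E
```

```text
time: 5.52
tcp_pos: [0.5508, 0.2039, 0.1228]
tcp_rot: [1.193, -2.905, -0.001]
contact_force: [-0.4, 0.7, -1.6]
grip_width: 0.381
[-0.38  0.74 -1.62] [0.284 0.199 0.021] [0.55078524 0.20392842 0.1227855 ]
[-0.85  0.96 -2.32] [ 0.248  0.285 -0.016]
```

View pics/zz4.png

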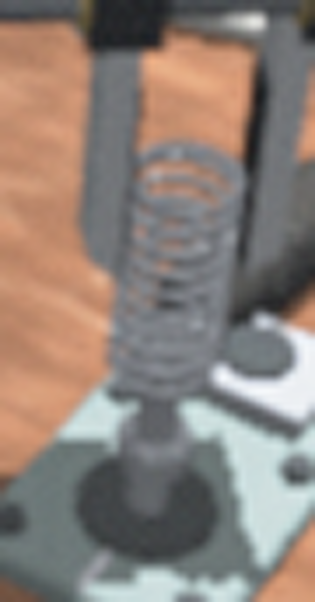

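```bash
cat >> h.py <<'E'
def proj(c,p):
    K=np.array([[c['fx'],0,c['cx']],[0,c['fy'],c['cy']],[0,0,1]]);return cv2.projectPoints(np.atleast_2d(np.array(p,float)),np.array(c['rvec'],float),np.array(c['tvec'],float),K,None)[0].reshape(-1,2)
def ring(c,x,y,z,r,o,k):
    t=np.linspace(0,6.28,80);q=proj(c,np.c_[x+r*np.cos(t),y+r*np.sin(t),z+0*t]);q=(q-o+.5)*k-.5;return q.min(0).round(1),q.max(0).round(1)
E
python3 - <<'E'
from h import *
for n,z in(('scene3',.1691),('s4',.1228)):
    c=pickle.load(open(f'pics/{n}.pkl','rb'))
    print(n,'bot',ring(c,.5508,.204,z-.0415,.018,[285,164],7),'top',ring(c,.5508,.204,z+.032,.018,[285,164],7))
print('bottom if compressed on collar',ring(c,.5508,.204,.089,.018,[285,164],7))
print('collar bottom',ring(c,.5508,.204,.076,.013,[285,164],7))
E
```

```text
scene3 bot (array([118.3, 211.5]), array([236.6, 287. ])) top (array([139.5,  16.4]), array([265.5,  89.1]))
s4 bot (array([106.1, 323.2]), array([220.1, 399.8])) top (array([125.8, 142. ]), array([246.9, 216.6]))
bottom if compressed on collar (array([108.1, 305.1]), array([222.8, 381.6]))
collar bottom (array([120.5, 345.8]), array([202.5, 401.2]))
```

The spring's bottom coil reaches row 398 in the zoom. That matches an uncompressed spring 7.7 mm below the collar top, and there is almost no axial force, so the tang is already in the upper notch. I'll ease off the sideways load and continue gently.

```bash
python3 -m jog '[[0,0,0,0,0.05,0,0.3],[0,0,0,0,0.05,0.2,0.3],[0,0,0,0,0.05,0.4,0.3],[0,0,0,0,0.05,0.4,0.3]]' ; python3 - <<'E'
from h import *
s=manip.observe();print(np.round(s['contact_force'],2),np.round(s['moment'],3),s['tcp_pos'])
E
python3 -m jog '[[0,0,0,0,0,0.2,0.3],[0,0,0,0,0,0.4,0.3],[0,0,0,0,0,0.4,0.3]]' ; python3 - <<'E'
from h import *
s=manip.observe();print(np.round(s['contact_force'],2),np.round(s['moment'],3),s['tcp_pos'])
E
```

```text
time: 5.9
tcp_pos: [0.5508, 0.2042, 0.119]
tcp_rot: [1.193, -2.906, 0.0]
contact_force: [-0.2, -0.2, -1.4]
grip_width: 0.38
[-0.21 -0.19 -1.43] [0.094 0.039 0.013] [0.5508118  0.20418845 0.11900117]
time: 6.15
tcp_pos: [0.5508, 0.2041, 0.1149]
tcp_rot: [1.193, -2.906, 0.0]
contact_force: [0.2, 0.2, -1.2]
grip_width: 0.381
[ 0.17  0.23 -1.18] [ 0.013  0.    -0.001] [0.55079009 0.20412845 0.114898  ]
```

```bash
python3 -m jog '[[0,0,0,0,0,0.3,0.3],[0,0,0,0,0,0.6,0.3],[0,0,0,0,0,0.9,0.3],[0,0,0,0,0,0.9,0.3],[0,0,0,0,0,0.9,0.3]]' ; python3 - <<'E'
from h import *
s=manip.observe();print(np.round(s['contact_force'],2),np.round(s['moment'],3),s['tcp_pos'])
c=cam('scene','s5')
cv2.imwrite('pics/zz5.png',cv2.resize(c['frame'][164:250,285:330,::-1],None,fx=7,fy=7,interpolation=cv2.INTER_CUBIC))
z=s['tcp_pos'][2]
print('bot',ring(c,.5508,.204,z-.0415,.018,[285,164],7),'top',ring(c,.5508,.204,z+.032,.018,[285,164],7))
E
```

```text
time: 6.57
tcp_pos: [0.5507, 0.2042, 0.106]
tcp_rot: [1.193, -2.906, -0.0]
contact_force: [0.8, -0.3, -1.6]
grip_width: 0.379
[ 0.81 -0.35 -1.56] [ 0.101 -0.02   0.011] [0.55070708 0.2042314  0.10603868]
bot (array([101.9, 361.6]), array([214.4, 438.6])) top (array([121.1, 185.2]), array([240.5, 260.4]))
```

View pics/zz5.png

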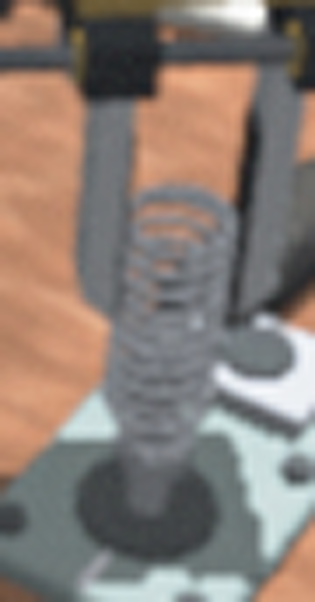

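The spring's bottom is now below the upper collar with no load. Next I'll feel for the lower collar.

```bash
python3 -m jog '[[0,0,0,0,0,0.4,0.3],[0,0,0,0,0,0.8,0.3],[0,0,0,0,0,1.2,0.3],[0,0,0,0,0,1.4,0.3],[0,0,0,0,0,1.4,0.3],[0,0,0,0,0,1.4,0.3]]';  python3 -m jog '[[0,0,0,0,0,0.2,0.3],[0,0,0,0,0,0.4,0.3],[0,0,0,0,0,0.4,0.3],[0,0,0,0,0,0.4,0.3]]' ; python3 - <<'E'
from h import *
s=manip.observe();print(np.round(s['contact_force'],2),np.round(s['moment'],3),s['tcp_pos'])
E
```

```text
time: 7.12
tcp_pos: [0.5508, 0.2043, 0.0924]
tcp_rot: [1.193, -2.906, -0.0]
contact_force: [-0.3, 0.8, 0.4]
grip_width: 0.38
time: 7.45
tcp_pos: [0.5512, 0.2043, 0.0887]
tcp_rot: [-1.193, 2.906, -0.0]
contact_force: [0.0, -0.6, 1.9]
grip_width: 0.384
[ 0.04 -0.65  1.91] [ 0.09   0.221 -0.017] [0.55116018 0.20434082 0.08872996]
```

Contact on the lower collar is about 3 N. I'll twist in small steps towards the other end.

```bash
python3 -m jog '[[0,0,0.05,0,0,0,0.3],[0,0,0.05,0,0,0,0.3]]'|grep -E 'force|pos';python3 -m jog '[[0,0,0.05,0,0,0,0.3],[0,0,0.05,0,0,0,0.3]]'|grep -E 'force|pos'
```

```text
tcp_pos: [0.5514, 0.2041, 0.0889]
contact_force: [-0.3, -0.9, 0.3]
tcp_pos: [0.5515, 0.2041, 0.0889]
contact_force: [-0.4, -0.4, 2.1]
```

```bash
python3 -m jog '[[0,0,0.05,0,0,0,0.3],[0,0,0.05,0,0,0,0.3]]'|grep -E 'force|pos';python3 -m jog '[[0,0,0.05,0,0,0,0.3],[0,0,0.05,0,0,0,0.3]]'|grep -E 'force|pos'
```

```text
tcp_pos: [0.5515, 0.2041, 0.0888]
contact_force: [0.9, -1.5, 2.2]
tcp_pos: [0.5514, 0.2042, 0.0888]
contact_force: [0.7, -2.0, 2.4]
```

```bash
python3 -m jog '[[0,0,0.05,0,-0.03,0,0.3],[0,0,0.05,0,-0.03,0,0.3]]'|grep -E 'force|pos';python3 -m jog '[[0,0,0.05,0,0,0,0.3],[0,0,0.05,0,0,0,0.3]]'|grep -E 'force|pos'; python3 -c "
from h import *
st()"
```

```text
tcp_pos: [0.5515, 0.204, 0.0887]
contact_force: [0.4, -0.6, 1.8]
tcp_pos: [0.5513, 0.204, 0.0886]
contact_force: [0.9, -1.2, 1.0]
{'time': np.float64(8.45), 'joints': array([ 1.6170e-01,  2.3420e-01,  1.7994e+00, -1.0000e-04,  1.1074e+00,
       -1.8901e+00]), 'tcp_pos': array([0.5513, 0.204 , 0.0886]), 'tcp_rot': array([-7.4830e-01,  3.0506e+00, -2.0000e-04]), 'contact_force': array([ 0.8782, -1.1609,  0.9996]), 'moment': array([-0.1931, -0.2267, -0.0008]), 'grip_width': np.float64(0.3823)}
```

```bash
python3 -m jog '[[0,0,0.05,0,0,0,0.3],[0,0,0.05,0,0,0,0.3],[0,0,0.05,0,0,0,0.3]]'|grep -E 'force|pos';python3 -m jog '[[0,0,0.05,0,0,0,0.3],[0,0,0.05,0,0,0,0.3]]'|grep -E 'force|pos'
```

```text
tcp_pos: [0.5512, 0.204, 0.0885]
contact_force: [1.4, -1.0, 2.1]
tcp_pos: [0.5511, 0.2041, 0.0885]
contact_force: [0.3, -1.0, 1.9]
```

```bash
python3 -m jog '[[0,0,0.05,0,0,0,0.3],[0,0,0.05,0,0,0,0.3]]'|grep -E 'force|pos';python3 -m jog '[[0,0,0.05,0,0,0,0.3],[0,0,0.05,0,0,0,0.3]]'|grep -E 'force|pos'
```

```text
tcp_pos: [0.5511, 0.2041, 0.0885]
contact_force: [1.0, -0.5, 1.3]
tcp_pos: [0.551, 0.204, 0.0884]
contact_force: [-0.1, -1.3, 2.0]
```

Yaw is now about 0.28 and the tang is still riding on the collar.

```bash
python3 -m jog '[[0,0,0.05,0,0,0,0.3],[0,0,0.05,0,0,0,0.3]]'|grep -E 'force|pos';python3 -m jog '[[0,0,0.05,0,0,0,0.3],[0,0,0.05,0,0,0,0.3]]'|grep -E 'force|pos'
```

```text
tcp_pos: [0.551, 0.2041, 0.0884]
contact_force: [0.0, -0.2, 2.2]
tcp_pos: [0.551, 0.2041, 0.0884]
contact_force: [0.6, -0.3, 2.6]
```

```bash
python3 -m jog '[[0,0,0.05,0,0,0,0.3],[0,0,0.05,0,0,0,0.3]]'|grep -E 'force|pos';python3 -m jog '[[0,0,0.05,0,0,0,0.3],[0,0,0.05,0,0,0,0.3]]'|grep -E 'force|pos'; python3 -c "
from h import *
st()"
```

```text
tcp_pos: [0.5509, 0.2041, 0.0883]
contact_force: [0.5, -1.1, 1.7]
tcp_pos: [0.5509, 0.2041, 0.0883]
contact_force: [0.9, -1.1, 2.2]
{'time': np.float64(9.8667), 'joints': array([ 1.6180e-01,  2.3440e-01,  1.7997e+00,  1.0000e-04,  1.1079e+00,
       -1.4906e+00]), 'tcp_pos': array([0.5509, 0.2041, 0.0883]), 'tcp_rot': array([ 1.2800e-01, -3.1385e+00, -1.0000e-04]), 'contact_force': array([ 0.857 , -1.1432,  2.1795]), 'moment': array([-0.2613,  0.0091,  0.0049]), 'grip_width': np.float64(0.3825)}
```

```bash
python3 -m jog '[[0,0,0.05,0,0,0,0.3],[0,0,0.05,0,0,0,0.3]]'|grep -E 'force|pos';python3 -m jog '[[0,0,0.05,0,0,0,0.3],[0,0,0.05,0,0,0,0.3]]'|grep -E 'force|pos'
```

```text
tcp_pos: [0.5509, 0.2041, 0.0883]
contact_force: [-0.1, -1.9, 1.6]
tcp_pos: [0.5509, 0.2042, 0.0883]
contact_force: [0.0, -1.4, 1.6]
```

```bash
python3 -m jog '[[0,0,0.05,0,0,0,0.3],[0,0,0.05,0,0,0,0.3]]'|grep -E 'force|pos';python3 -m jog '[[0,0,0.05,0,0,0,0.3],[0,0,0.05,0,0,0,0.3]]'|grep -E 'force|pos'
```

```text
tcp_pos: [0.5509, 0.2042, 0.0883]
contact_force: [0.1, -1.5, 1.2]
tcp_pos: [0.5509, 0.2043, 0.0883]
contact_force: [0.1, -0.6, 1.0]
```

```bash
python3 -m jog '[[0,0,0.05,0,0,0,0.3],[0,0,0.05,0,0,0,0.3]]'|grep -E 'force|pos';python3 -m jog '[[0,0,0.05,0,0,0,0.3],[0,0,0.05,0,0,0,0.3]]'|grep -E 'force|pos'; python3 -c "
from h import *
st()"
```

```text
tcp_pos: [0.5508, 0.2042, 0.0881]
contact_force: [-0.0, -0.4, -0.5]
tcp_pos: [0.5506, 0.2042, 0.0879]
contact_force: [-0.7, -0.2, -1.1]
{'time': np.float64(10.8667), 'joints': array([ 1.6200e-01,  2.3480e-01,  1.8003e+00,  5.0000e-04,  1.1077e+00,
       -1.1906e+00]), 'tcp_pos': array([0.5506, 0.2042, 0.0879]), 'tcp_rot': array([-3.4230e-01, -3.1217e+00, -2.0000e-04]), 'contact_force': array([-0.7005, -0.1764, -1.0993]), 'moment': array([-0.0273, -0.0082,  0.0563]), 'grip_width': np.float64(0.3827)}
```

The force fell to about -1.1 N, which is just the spring's weight: the tang dropped through at yaw of about -0.2. Continuing down gently.

```bash
python3 -m jog '[[0,0,0,0,0,0.2,0.3],[0,0,0,0,0,0.4,0.3],[0,0,0,0,0,0.4,0.3]]';python3 -c "
from h import *
print(np.round(manip.observe()['moment'],3))"; python3 -m jog '[[0,0,0,0,0,0.2,0.3],[0,0,0,0,0,0.4,0.3],[0,0,0,0,0,0.4,0.3]]';python3 -c "
from h import *
print(np.round(manip.observe()['moment'],3))"
```

```text
time: 11.12
tcp_pos: [0.5505, 0.2041, 0.0836]
tcp_rot: [-0.344, -3.121, 0.0]
contact_force: [-0.2, -0.5, -1.7]
grip_width: 0.38
[ 0.06  -0.008  0.023]
time: 11.37
tcp_pos: [0.5507, 0.204, 0.0798]
tcp_rot: [-0.346, -3.122, 0.0]
contact_force: [-0.5, -0.2, -1.1]
grip_width: 0.384
[ 0.006  0.008 -0.02 ]
```

```bash
python3 -m jog '[[0,0,0,0,0,0.4,0.3],[0,0,0,0,0,0.8,0.3],[0,0,0,0,0,1.2,0.3],[0,0,0,0,0,1.5,0.3],[0,0,0,0,0,1.75,0.3],[0,0,0,0,0,1.75,0.3],[0,0,0,0,0,1.75,0.3]]'; python3 -m jog '[[0,0,0,0,0,0.1,0.3],[0,0,0,0,0,0.2,0.3],[0,0,0,0,0,0.3,0.3],[0,0,0,0,0,0.3,0.3],[0,0,0,0,0,0.3,0.3]]';python3 -c "
from h import *
print(np.round(manip.observe()['moment'],3))"
```

```text
time: 11.95
tcp_pos: [0.551, 0.204, 0.0627]
tcp_rot: [-0.346, -3.122, 0.0]
contact_force: [0.7, 0.3, 0.0]
grip_width: 0.38
time: 12.37
tcp_pos: [0.5514, 0.2041, 0.0602]
tcp_rot: [0.346, 3.122, 0.0]
contact_force: [0.3, 0.3, 0.1]
grip_width: 0.38
[ 0.004  0.031 -0.014]
```

```bash
python3 -m jog '[[0,0,0,0,0,0.1,0.3],[0,0,0,0,0,0.15,0.3],[0,0,0,0,0,0.15,0.3],[0,0,0,0,0,0.15,0.3]]'; python3 - <<'E'
from h import *
c=cam('scene','s6')
s=manip.observe();print(np.round(s['contact_force'],2),np.round(s['moment'],3),s['tcp_pos'])
cv2.imwrite('pics/zz6.png',cv2.resize(c['frame'][164:250,285:330,::-1],None,fx=7,fy=7,interpolation=cv2.INTER_CUBIC))
z=s['tcp_pos'][2]
print('bot',ring(c,.5508,.204,z-.0415,.018,[285,164],7),'top',ring(c,.5508,.204,z+.032,.018,[285,164],7))
E
```

```text
time: 12.7
tcp_pos: [0.5513, 0.2041, 0.0587]
tcp_rot: [0.346, 3.122, 0.0]
contact_force: [-0.2, -1.1, 0.2]
grip_width: 0.382
[-0.23  0.26 -0.27] [ 0.064 -0.012  0.034] [0.55130746 0.2040945  0.05863261]
bot (array([ 90.6, 465.3]), array([199.1, 543. ])) top (array([108.5, 301.3]), array([223.3, 377.7]))
```

View pics/zz6.png

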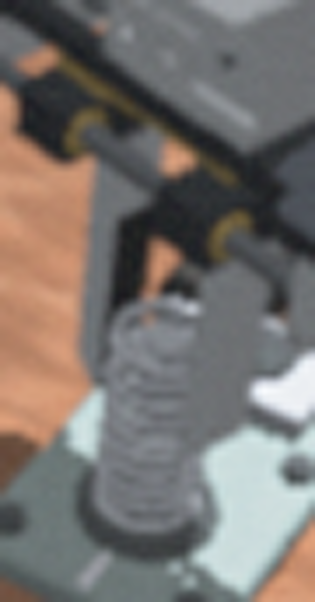

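The spring is standing on the dark seat disc, with its bottom at about zoomed row 535. I'll relieve the 1.5 mm of compression, then release it and retreat.

```bash
python3 -m jog '[[0,0,0,0,0,-0.13,0.3],[0,0,0,0,0,-0.13,0.3],[0,0,0,0,0,-0.13,0.3]]'; python3 -m jog '[[0,0,0,0,0,0,0.5],[0,0,0,0,0,0,0.7],[0,0,0,0,0,0,0.7],[0,0,0,0,0,0,0.7],[0,0,0,0,0,0,0.7],[0,0,0,0,0,0,0.7]]'; python3 -m jog '[[0,0,0,0,0,-1,0.7],[0,0,0,0,0,-3,0.7],[0,0,0,0,0,-6,0.7],[0,0,0,0,0,-10,0.7],[0,0,0,0,0,-14,0.7],[0,0,0,4,0,-16,0.7],[0,0,0,8,0,-16,0.7],[0,0,0,12,0,-16,0.7],[0,0,0,16,0,-16,0.7],[0,0,0,18,0,-16,0.7],[0,0,0,18,0,-16,0.7],[0,0,0,18,0,-16,0.7]]'; python3 - <<'E'
from h import *
for n in('scene','top'):
    c=cam(n,n+'7')
    im=c['frame'][130:250,240:380,::-1] if n=='scene' else c['frame'][130:250,230:370,::-1]
    cv2.imwrite(f'pics/z{n}7.png',cv2.resize(im,None,fx=5,fy=5,interpolation=cv2.INTER_CUBIC))
    P=pts(c).reshape(-1,3);m=(np.hypot(P[:,0]-.551,P[:,1]-.204)<.035)&(P[:,2]>.07)&(P[:,2]<.13);print(n,m.sum(),np.percentile(P[m,2],[10,50,90,99]) if m.any() else 0)
E
```

```text
time: 13.0
tcp_pos: [0.5512, 0.2041, 0.0599]
tcp_rot: [0.346, 3.122, 0.0]
contact_force: [0.7, 0.6, 0.2]
grip_width: 0.379
time: 13.5
tcp_pos: [0.551, 0.204, 0.0597]
tcp_rot: [-0.346, -3.122, 0.0]
contact_force: [1.2, -1.0, 0.5]
grip_width: 0.7
time: 14.5
tcp_pos: [0.3754, 0.2438, 0.2207]
tcp_rot: [0.344, 3.12, 0.001]
contact_force: [0.3, 0.1, -0.4]
grip_width: 0.699
scene 222 [0.07698897 0.08828804 0.09350887 0.09465357]
top 200 [0.08050868 0.08819889 0.09272206 0.09442506]
```

View pics/zscene7.png

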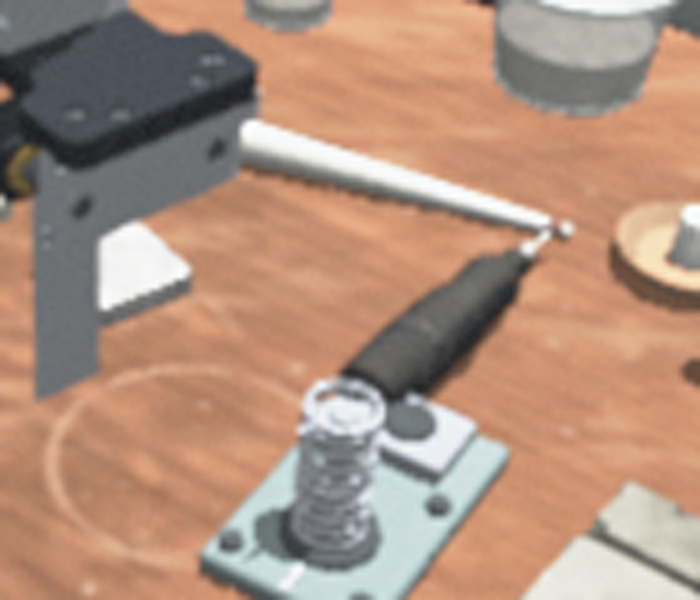

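View pics/ztop7.png

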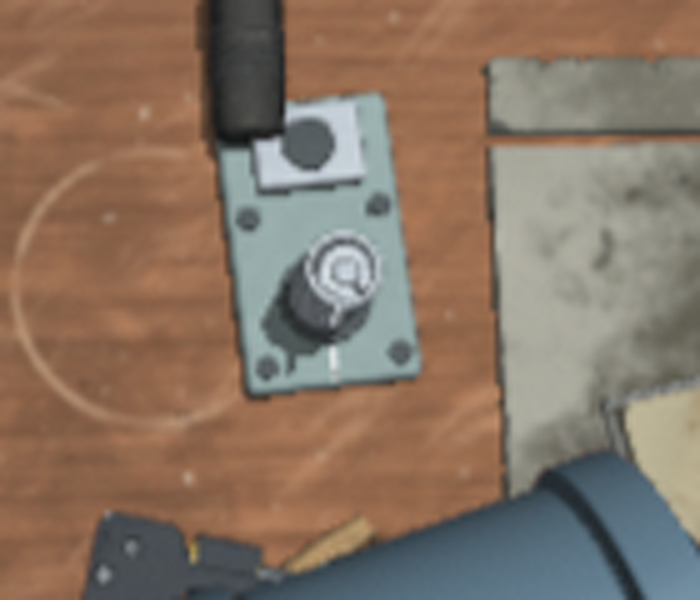

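The scene and top views show the spring released and upright over the post on the seat. Its top reads 93.5 to 94.5 mm, against 93.5 mm expected. The arm is clear, so I'm handing in.

```bash
python3 -c "
from h import *
print(manip.finish_job())"
```

```text
the job is handed in; nothing more can be done
None
```

The spring is on the guide post, fully home on the seat and released. I handed the job in at about 14.6 s of the 48 s allowed.

**What I did:** I gripped the stiff upper coils and carried the spring over the post at the +0.68 rad end of the search range.
- **Upper collar:** the tang went straight through the notch there with no twisting.
- **Lower collar:** I pressed with about 3 N and twisted in 0.05 rad steps. The load fell away at about −0.3 rad from the witness line as the tang dropped through.
- **Seat:** I lowered the spring until I felt light contact, eased off about 1.3 mm, opened the gripper and backed away.

**Last checks:**
- **Height:** both cameras put the spring's top at about 93–94.5 mm, against 93.5 mm for fully home.
- **Forces:** no reading between moves went above about 3 N, though readings come only at the end of each move.
- **Bystanders:** I saw no movement where they were in view, but I did not measure them. The arm hid part of the ring clamp in the last picture.
- **Less certain:** the force readings are noisy by about 0.5–1 N, so the seat contact showed only faintly in force (about 1 N). I rely mainly on the height for that.

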